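Hang the red-dipped glaze tag on the free branch of the sample tree

ROBOT

A 7-joint arm with a two-finger parallel gripper is mounted at the origin on the work surface. World frame = base frame: x ahead of the robot, y to its left, z up, the work surface at z = 0. Lengths are in m, angles in rad, forces in N, time in s.
With the tool pointing down it reaches from about 0.425 to 0.975 m from the base axis. Payload 16.7 kg.
Tool frame: the origin (TCP) lies midway between the tips of the shut fingers; the grasp point (between the pads) lies 19 mm behind it; z points along the fingers, y is the line along which they close (so a half turn about z gives the same grasp; the last joint's range is limited). The gripper opens to 85 mm and grips with 20 to 120 N. Pads are 22 mm wide; open, the fingers measure 114 mm over their backs; the gripper's body (76 mm by 85 mm) begins 54 mm behind the grasp point. The pads swing forward as they close: fully open they stand 13 mm farther back than shut.
Start: joints at [1.071, 0.426, 0.074, 1.606, -0.034, 1.111, -0.067], TCP at [0.232, -0.634, 0.231] pointing down, gripper open.
Joint ranges: [-2.85, 2.85], [-0.5, 2.14], [-1.23, 1.37], [0.21, 2.46], [-1.02, 4.16], [0.16, 2.05], [-2.73, 2.73]. Speed limits (rad/s): [1.89, 1.89, 2.39, 2.39, 3.01, 3.01, 3.01].

INTERFACE

Orientations are given as a unit quaternion [w, x, y, z].
In Python, from cell import * gives the robot as it stands. Calls block until the motion is done:
- goto(position, orientation): joint-space move of the TCP to a pose.
- move_linear(position, velocity=0.15, rotation=None): straight line of the TCP; rotation=None keeps the orientation; velocity is the mean speed in m/s.
- set_joints(angles): joint-space move.
- set_gripper(opening, strength=None): finger opening in m; strength is the grip in N (None keeps the last); returns when the fingers have stopped.
- pause(seconds).
- inverse_kinematics(position, orientation): joint angles nearest the present ones, or None.
- get_image(name): name is "scene" or "side" or "wrist"; returns (picture, depth): 420x560x3 uint8, blue, green, red; 420x560 float32, m along the optical axis (not along the pixel's ray), 0 where there is no reading.
- camera_info(name): a dict with "fx", "fy", "cx", "cy" (pixels), "origin" and "rotation" of the camera in the world. Camera axes: x right, y up, looking along -z (the intrinsics and any distortion apply to the point x, -y, -z); pixel columns grow to the right and rows downward; lengths in m; the calibration is good to about 2 mm. A picture is of the moment at which its call begins: read the wrist's pose just before it. camera_info takes no time and is no camera call; for the wrist camera it gives the pose at the moment of the call.
A pose or a line that the arm cannot do raises MotionError and nothing moves.
- finish_job(): hands the job in; it is judged then, once.
Readings, each from a call of its own:
- get_clock(): time.
- get_joint_pos(): joint angles.
- get_qd(): joint speeds.
- get_joint_efforts(): joint torques, N m.
- get_ee_pos(): TCP position.
- get_tcp_rot(): TCP orientation.
- get_ft_force(): force on the tool from outside, world axes, zero at the start.
- get_moment(): the same for the moment, N m.
- get_gripper_width(): finger opening in m.
- get_finger_force(): force on a finger pad.
Only numpy, scipy, OpenCV 4.12 (cv2) and the standard library are available. Lean on these libraries where they do the work, as an engineer would, in place of code of your own. Each camera call takes 0.05 s, during which the arm holds its last target. There are 200 camera calls.

TASK

Turn the glaze-sample tree counter-clockwise (seen from above) until its one empty branch comes up against the stop, where it points toward the robot over the yellow mark. Then take the red-dipped clay tag from the board and hang it on that branch: thread its hole over the bent peg, lower it until it sits fully home on the peg's flange, and let go, with the branch still at the stop. Fired clay chips, so feel for the peg and turn and press gently (never more than about 25 newtons on tree or tag contact), do not drop the tag, and leave the jar, the tool jug and the little pot where they are.

Things in the scene. Friction and masses are not known exactly. Their poses are not given: they have to be found in the camera images.
- stand: Fixed round dark steel foot of the tree, 160 mm across and 22 mm high, origin at the centre of its underside on the table; the tree turns about the vertical line through it. Its own -x axis points along a yellow mark on its front, roughly toward the robot.
- tree (a joint): Turn of the tree about its post, rad, counter-clockwise from above. 0 = hard stop, empty branch along the stand's own -x; negative before. Stiff: stays where left, takes about 0.8 N m (7 N sideways at the branch end). Four level 12 mm steel branches, axis 150 mm above the table, 90 degrees apart, 120 mm long from the post axis. The other three hold wired-on tags (tops 185 mm, pegs to 205 mm).
- post_top (a point): Top of the wooden ball (36 mm) on the tree's post, 208 mm above the table, on the turning axis; the post is 22 mm thick.
- branch_end (a point): Empty branch's end, 120 mm from the post axis, at flange-top height (165 mm); its -x points outward along the branch. The upright peg is bent: its axis and flange stand 8 mm sideways of this point, direction unknown and unmeasured. Peg: 8 mm steel, vertical, round-ended, tip 40 mm above the flange; flange 20 mm across, 4 mm thick. On a rubber bush it yields 1 mm per 4 N downward, at most 5 mm, not sideways.
- tag_mid (a point): Centre (half-way up) of the loose tag, 0.09-0.14 kg: upside-down U, 30 mm in x, 50 in y, 50 high. Its top bridge (5 to 25 mm above this point) has a central vertical 14 mm through hole. Two 5 mm legs, 30 mm long, 40 mm apart inside, straddle the branch, so x lies along it; grip across the 50 mm. Fully home, this point is 5 mm below the flange top.
- tag: The same red-dipped fired-clay tag, origin at the centre of its underside, z up, x and y as above.
- board: Fixed white plaster ware board 140 x 140 x 12 mm the tag stands on at the start, origin at the centre of its underside.
- jar_mid (a point): Centre of a white glaze jar with blue cap, 64 mm across, 90 mm high; leave it alone.
- jug_mid (a point): Centre of a white plastic jug, 84 mm across and 110 mm high, with tools standing in it to 185 mm; leave it alone.
- pot_mid (a point): Centre of a small blue pot, 52 mm across, 45 mm high; leave it alone.
There are look-alikes about, which are no part of the job. What is shaped like the tag but green or turquoise is not meant.

How it is judged:
By the outcome, as a careful person would: the job done as asked, in the order asked, and still so for the second after the job is handed in, with the robot touching nothing.
It also fails if it takes over 72 s, if anything falls off the work surface, if the arm or the gripper's body presses on something with over 40 N, if the wrist force passes 120 N, or if a joint passes its speed limit or range.

## Working session

There is one attempt and no reset: what is moved stays moved. The work goes in short steps, each a Python script; the robot and the scene stay as the last script left them, time stands still between calls to the robot, and variables do not carry over. Pictures are saved under pics/ and viewed, at most 10 in all, crops included, and the job is handed in when it is done.

```bash
ls; mkdir -p pics; cat > h.py <<'E'
from cell import *
import numpy as np, cv2
def w(name,u,v,d=None,D=None,ci=None):
    c=ci or camera_info(name)
    if d is None: d=D[int(v),int(u)]
    p=np.array([(u-c["cx"])/c["fx"]*d,-(v-c["cy"])/c["fy"]*d,-d])
    return np.array(c["origin"])+np.array(c["rotation"])@p
E
python3 - <<'E'
from h import *
for n in("scene","side"):
    p,d=get_image(n); cv2.imwrite(f"pics/{n}0.png",p); np.save(f"pics/{n}0.npy",d)
    print(n,camera_info(n))
print(get_clock(),get_tcp_rot(),camera_info("wrist")["origin"],get_ee_pos())
E
```

```text
pics
scene {'fx': 425.8679465978953, 'fy': 425.8679465978953, 'cx': 280.8387405636016, 'cy': 209.95191387199418, 'origin': array([ 1.16515213, -0.27254152,  0.88080838]), 'rotation': array([0.77508822, 0.32393436, 0.21522086, 0.49798068])}
side {'fx': 419.85732881845826, 'fy': 419.85732881845826, 'cx': 276.7444773891327, 'cy': 206.52243918637453, 'origin': array([0.24142515, 0.69928612, 0.87567282]), 'rotation': array([-0.16301517, -0.06290183,  0.36595363,  0.91408279])}
0.1 [-5.48273410e-04  9.84659796e-01  1.74484297e-01 -1.23170032e-04] [ 0.29885886 -0.60962072  0.373254  ] [ 0.23182906 -0.63355008  0.23070252]
```

View pics/scene0.png

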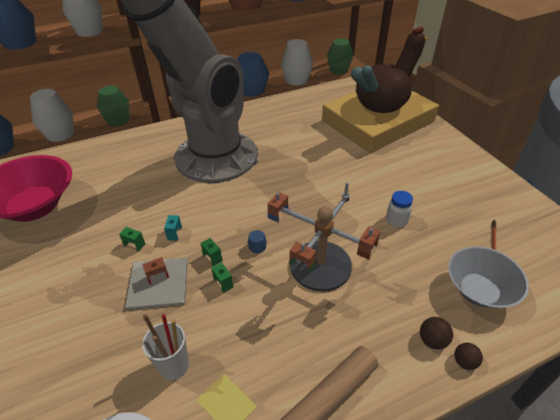

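View pics/side0.png

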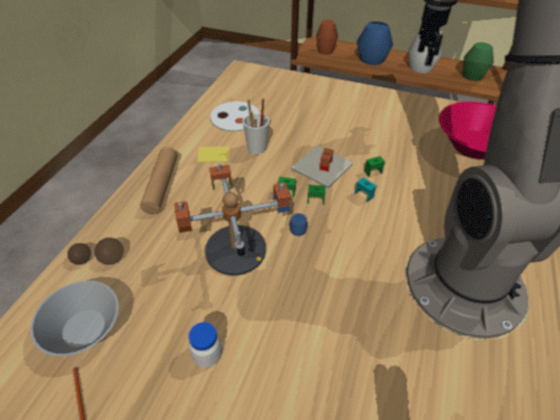

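Scene: the post ball is at (325,217), the empty branch's peg at about (346,188), and the yellow mark is hidden from here. The loose red tag is on the board at (155,268), the jar at (400,208), the pot at (257,241), the jug at (166,350). Side: ball at (231,201), empty peg at about (240,245), yellow mark at (259,259).

```bash
cat > h.py <<'E'
from cell import *
import numpy as np, cv2
from scipy.spatial.transform import Rotation as R
def rot(q): return R.from_quat(np.roll(q,-1)).as_matrix()
def w(c,u,v,d):
    p=np.array([(u-c["cx"])/c["fx"]*d,-(v-c["cy"])/c["fy"]*d,-d])
    return np.array(c["origin"])+rot(c["rotation"])@p
def atz(c,u,v,z):
    o=np.array(c["origin"]); r=w(c,u,v,1.)-o
    return o+r*(z-o[2])/r[2]
def cloud(c,D):
    v,u=np.mgrid[:420,:560]; 
    P=np.stack([(u-c["cx"])/c["fx"]*D,-(v-c["cy"])/c["fy"]*D,-D],-1)
    return P@rot(c["rotation"]).T+np.array(c["origin"])
def down(yaw):  # tool down; tool y axis at angle yaw (world), 
    y=np.array([np.cos(yaw),np.sin(yaw),0]); z=np.array([0,0,-1.]); x=np.cross(y,z)
    return np.roll(R.from_matrix(np.stack([x,y,z],1)).as_quat(),1)
E
cat > o.py <<'E'
from h import *
np.set_printoptions(precision=4,suppress=True)
pts={"scene":dict(ball=(325,209),stand=(321,267),peg=(346,188),pegbase=(345,198),tag=(155,266),jar=(401,198),pot=(257,236),jug=(166,345),b1=(133,263),b2=(187,261),b3=(186,302),b4=(127,306),t1=(278,200),t2=(369,235),t3=(303,250)),
"side":dict(ball=(231,196),stand=(236,250),mark=(259,259),peg=(240,245),tag=(327,155),jar=(203,335),pot=(299,222),jug=(257,130),t1=(283,190),t2=(183,212),t3=(220,172))}
for n,P in pts.items():
    c=camera_info(n);D=np.load(f"pics/{n}0.npy"); C=cloud(c,D)
    for k,(u,v) in P.items(): print(n,k,C[v,u], end="\n")
    # tag & board & stand via cloud
    I=cv2.imread(f"pics/{n}0.png"); hsv=cv2.cvtColor(I,cv2.COLOR_BGR2HSV)
    ctr=C[P["tag"][1],P["tag"][0]]
    m=(np.linalg.norm(C[...,:2]-ctr[:2],axis=-1)<.06)&(D>0)&(C[...,2]>.045)&(C[...,2]<.08)
    q=C[m]; print("tagcloud",len(q),q.min(0),q.max(0),cv2.minAreaRect(q[q[:,2]>.057][:,:2].astype(np.float32)*1000),q[q[:,2]>.057][:,2].mean())
    s=C[P["ball"][1],P["ball"][0]]
    m=(np.linalg.norm(C[...,:2]-s[:2],axis=-1)<.12)&(abs(C[...,2]-.022)<.004)
    print("stand circ",m.sum(),cv2.minEnclosingCircle(C[m][:,:2].astype(np.float32)*1000))
E
python3 o.py
python3 - <<'E'
import cv2
a=cv2.imread('pics/scene0.png')[170:300,110:270]; b=cv2.imread('pics/scene0.png')[170:300,250:410]; c=cv2.imread('pics/side0.png')[150:280,170:330]
cv2.imwrite('pics/crop1.png',cv2.hconcat([cv2.resize(i,None,fx=2.5,fy=2.5,interpolation=cv2.INTER_CUBIC) for i in (b,c)]))
E
```

```text
scene ball [0.5713 0.0972 0.2078]
scene stand [0.5908 0.088  0.0242]
scene peg [0.5109 0.1899 0.1886]
scene pegbase [0.5138 0.1887 0.1581]
scene tag [ 0.4441 -0.2935  0.0622]
scene jar [0.5167 0.3704 0.0899]
scene pot [ 0.4448 -0.0265  0.0478]
scene jug [ 0.6454 -0.3195  0.0353]
scene b1 [ 0.369  -0.3446  0.0154]
scene b2 [ 0.4131 -0.2146  0.0056]
scene b3 [ 0.5336 -0.2506  0.0025]
scene b4 [ 0.4933 -0.3819  0.0132]
scene t1 [0.478  0.0218 0.1866]
scene t2 [0.6664 0.1564 0.1877]
scene t3 [0.6448 0.0056 0.1886]
tagcloud 303 [ 0.4194 -0.3218  0.0452] [ 0.4562 -0.2713  0.0674] ((436.72857666015625, -296.63494873046875), (33.6235237121582, 49.69837951660156), 2.458540201187134) 0.062455014257907386
stand circ 730 ((573.16943359375, 96.03592681884766), 73.1714096069336)
side ball [0.5672 0.1027 0.2036]
side stand [0.5634 0.1133 0.0195]
side mark [0.4991 0.1158 0.0143]
side peg [0.5067 0.1964 0.1633]
side tag [ 0.436  -0.2847  0.0622]
side jar [0.5119 0.38   0.0899]
side pot [ 0.4359 -0.0128  0.0441]
side jug [ 0.6607 -0.2779  0.1018]
side t1 [0.47   0.0238 0.1836]
side t2 [0.655  0.171  0.1866]
side t3 [0.6369 0.0181 0.1838]
tagcloud 153 [ 0.424  -0.323   0.0451] [ 0.4563 -0.2654  0.0654] ((440.15399169921875, -294.0286560058594), (30.89997100830078, 57.44527816772461), 1.914939045906067) 0.06071091704756022
stand circ 488 ((568.298583984375, 100.05189514160156), 59.636539459228516)
```

View pics/crop1.png

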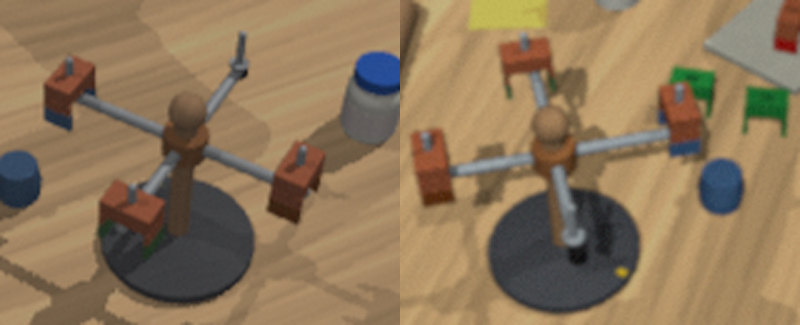

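The crops confirm that the empty branch now points at about 123° from the post and the yellow mark lies about 45° further counter-clockwise. The empty peg leans a little to one side. Next I take a closer wrist view of the tag on the way.

```bash
python3 - <<'E'
from h import *
np.set_printoptions(precision=4,suppress=True)
c=camera_info("side")
print("mark",atz(c,258.8,258.4,.022), atz(c,258.8,258.4,.011))
goto([.372,-.295,.25],down(-np.pi/2))
print(get_clock(),get_ee_pos(),get_joint_pos())
ci=camera_info("wrist");p,d=get_image("wrist");cv2.imwrite("pics/w1.png",p)
C=cloud(ci,d); print(ci["origin"],rot(ci["rotation"])[:,2])
m=(abs(C[...,0]-.438)<.05)&(abs(C[...,1]+.295)<.05)&(C[...,2]>.055)&(d>0)&(C[...,2]<.075)
q=C[m]; print(cv2.minAreaRect(q[:,:2].astype(np.float32)*1000),q[:,2].mean(),m.sum())
E
```

```text
mark [0.498  0.1195 0.022 ] [0.5013 0.112  0.011 ]
1.475 [ 0.3719 -0.2958  0.25  ] [ 0.5663  0.0801 -0.0317  2.0149  0.0031  1.0464 -1.0383]
[ 0.4433 -0.2966  0.3926] [0.2839 0.001  0.9589]
((436.1448059082031, -296.9381103515625), (29.940614700317383, 50.08079147338867), 1.7437560558319092) 0.06183311089782028 1620
```

View pics/w1.png

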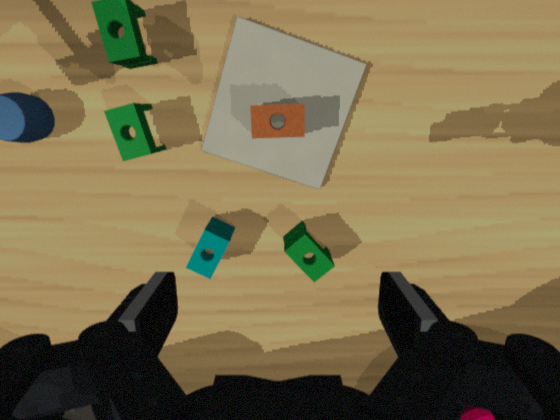

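The red tag's centre is at pixel (277,121), i.e. (0.436, -0.297), turned 1.7°, and its neighbours are clear of the fingers. Now I turn the tree.

```bash
cat > turn.py <<'E'
from h import *
c=np.array([.570,.098]); r=.085
def pose(phi,gap=.017,z=.142):
    u=np.array([np.cos(phi),np.sin(phi)]); t=np.array([-u[1],u[0]])
    return np.r_[c+r*u-gap*t,z], down(phi-np.pi), t
E
python3 - <<'E'
from turn import *
d=np.radians
set_gripper(0.0,20)
p,q,t=pose(d(123),.045,.30); goto(p,q)
p,q,t=pose(d(123),.045); move_linear(p,.2)
f0=np.array(get_ft_force()); print(get_clock(),f0)
phi=110.;hist=[]
while phi<185:
    p,q,t=pose(d(phi)); t0=get_clock(); move_linear(p,.04,q)
    f=np.array(get_ft_force())-f0; F=-f[:2]@t; hist.append((phi,round(F,1),round(np.linalg.norm(f),1)))
    if F>12.5 or np.linalg.norm(f)>17: break
    phi+= 2 if phi<150 else .7
print(hist,get_clock(),get_ee_pos())
E
```

```text
5.1417 [0.76601844 0.45306684 0.91164612]
[(110.0, np.float64(-0.8), np.float64(1.6)), (112.0, np.float64(-0.7), np.float64(1.1)), (114.0, np.float64(-1.1), np.float64(1.5)), (116.0, np.float64(-1.2), np.float64(1.6)), (118.0, np.float64(-0.7), np.float64(1.8)), (120.0, np.float64(-1.3), np.float64(1.5)), (122.0, np.float64(-0.4), np.float64(1.6)), (124.0, np.float64(2.7), np.float64(2.9)), (126.0, np.float64(4.3), np.float64(4.5)), (128.0, np.float64(4.3), np.float64(4.3)), (130.0, np.float64(4.3), np.float64(4.4)), (132.0, np.float64(3.1), np.float64(3.1)), (134.0, np.float64(4.5), np.float64(4.8)), (136.0, np.float64(4.4), np.float64(5.1)), (138.0, np.float64(4.1), np.float64(4.7)), (140.0, np.float64(4.5), np.float64(4.6)), (142.0, np.float64(3.3), np.float64(4.4)), (144.0, np.float64(4.4), np.float64(5.1)), (146.0, np.float64(3.9), np.float64(4.2)), (148.0, np.float64(4.3), np.float64(4.5)), (150.0, np.float64(3.7), np.float64(4.2)), (150.7, np.float64(5.0), np.float64(5.6)), (151.39999999999998, np.float64(6.1), np.float64(6.3)), (152.09999999999997, np.float64(4.9), np.float64
[... 747 characters left out ...]
9998, np.float64(5.7), np.float64(6.0)), (162.5999999999998, np.float64(5.3), np.float64(5.6)), (163.29999999999978, np.float64(5.8), np.float64(6.1)), (163.99999999999977, np.float64(5.2), np.float64(5.5)), (164.69999999999976, np.float64(5.9), np.float64(6.5)), (165.39999999999975, np.float64(5.5), np.float64(5.7)), (166.09999999999974, np.float64(4.8), np.float64(5.3)), (166.79999999999973, np.float64(5.8), np.float64(6.1)), (167.49999999999972, np.float64(5.8), np.float64(6.2)), (168.1999999999997, np.float64(5.5), np.float64(5.9)), (168.8999999999997, np.float64(10.8), np.float64(11.1)), (169.59999999999968, np.float64(13.6), np.float64(13.9))] 17.5667 [0.49035152 0.13241864 0.14265182]
```

The stop shows as a clear force rise at about 168.5°. I back off and look at the peg from above.

```bash
python3 - <<'E'
from turn import *
np.set_printoptions(precision=4,suppress=True)
d=np.radians
p,q,t=pose(d(168.9),.045); move_linear(p,.15)
p[2]=.26; move_linear(p,.2)
set_gripper(.085)
goto([.4524,.1219,.33],down(d(168.5-270)))
print(get_clock(),get_ee_pos(),get_ft_force())
ci=camera_info("wrist");I,D=get_image("wrist");cv2.imwrite("pics/w2.png",I);np.save("pics/w2.npy",D)
import json; json.dump({k:np.array(v).tolist() for k,v in ci.items()},open("pics/w2.json","w"))
I2,D2=get_image("side"); cv2.imwrite("pics/s2.png",I2)
C=cloud(ci,D); m=(D>0)&(C[...,2]>.17)&(C[...,2]<.215)&(np.hypot(C[...,0]-.4524,C[...,1]-.1219)<.03)
q=C[m]; print("peg",m.sum(),q.mean(0),np.median(q,0),np.argwhere(m).mean(0))
m=(D>0)&(C[...,2]>.158)&(C[...,2]<.168)&(np.hypot(C[...,0]-.4524,C[...,1]-.1219)<.03)
q=C[m]; print("flange",m.sum(),cv2.minEnclosingCircle(q[:,:2].astype(np.float32)*1000))
m=(D>0)&(C[...,2]>.17)&(C[...,2]<.215)&(np.hypot(C[...,0]-.570,C[...,1]-.098)<.03)
q=C[m]; print("ball",m.sum(),cv2.minEnclosingCircle(q[:,:2].astype(np.float32)*1000))
cv2.imwrite("pics/w2c.png",cv2.hconcat([I,cv2.resize(I2[140:290,170:330],(448,420))])[:, :1008][:, :] if 0 else cv2.resize(I,(800,600)))
E
```

```text
20.7583 [0.4524 0.122  0.3299] [-0.1878  0.9095 -0.2258]
peg 135 [0.4621 0.1201 0.1954] [0.4628 0.1199 0.2014] [190.3778 275.9704]
flange 267 ((457.4561462402344, 120.48478698730469), 12.943458557128906)
ball 1995 ((569.4818115234375, 97.10879516601562), 17.890779495239258)
```

View pics/w2c.png

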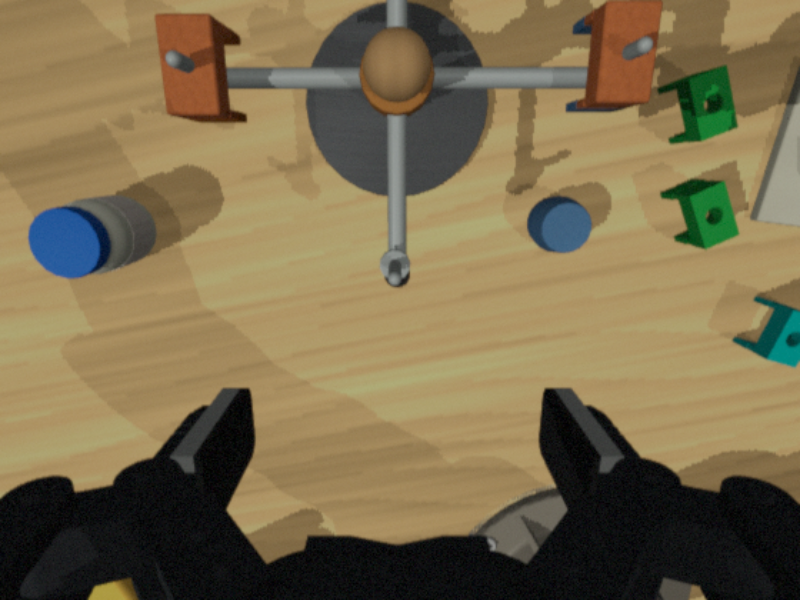

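The stand is at about (398,100) in the 800x600 view, with the empty branch running straight down the picture to the peg and flange at about (396,267). The jar (70,240) and pot (560,224) have not moved. I enlarge the peg.

```bash
python3 - <<'E'
import cv2
I=cv2.imread('pics/w2.png'); J=cv2.imread('pics/s2.png')
a=cv2.resize(I[165:205,257:297],(400,400),interpolation=cv2.INTER_CUBIC)
b=cv2.resize(J[190:290,200:300],(400,400),interpolation=cv2.INTER_CUBIC)
cv2.imwrite('pics/c2.png',cv2.hconcat([a,b]))
E
```

```text
(no output)
```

View pics/c2.png

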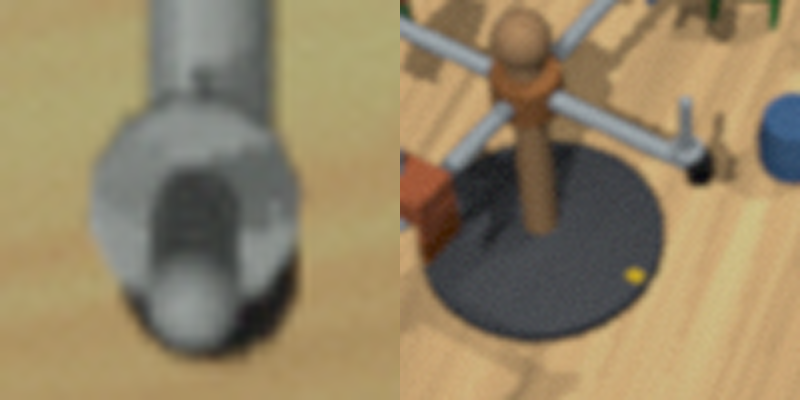

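Left crop: flange ellipse centred at (196,197), peg dome centred at (195,306). Right crop: the branch now points over the yellow mark. Next I compute the peg position and pick up the tag.

```bash
python3 - <<'E'
from h import *
import json
np.set_printoptions(precision=4,suppress=True)
c=json.load(open("pics/w2.json"))
print("flange",atz(c,276.15,184.25,.165),"dome",atz(c,276.05,195.15,.201))
s=np.linspace(0,0,1)
q=down(np.radians(-88.26))
g=.05; zt=.029
goto([.4361,-.2969,.17],q); set_gripper(.075,30)
f0=np.array(get_ft_force())
move_linear([.4361,-.2969,zt],.12)
print(get_clock(),get_ee_pos(),np.array(get_ft_force())-f0)
set_gripper(.03,35)
print(get_gripper_width(),get_finger_force(),np.array(get_ft_force())-f0)
move_linear([.4361,-.2969,zt+.10],.1)
pause(.2)
print(get_clock(),get_gripper_width(),get_finger_force(),np.array(get_ft_force())-f0,get_ee_pos())
ci=camera_info("wrist");I,D=get_image("wrist");cv2.imwrite("pics/w3.png",I)
json.dump({k:np.array(v).tolist() for k,v in ci.items()},open("pics/w3.json","w"))
C=cloud(ci,D); e=get_ee_pos()
m=(D>0)&(np.hypot(C[...,0]-e[0],C[...,1]-e[1])<.035)&(C[...,2]>e[2]+.01)&(C[...,2]<e[2]+.06)
k=cv2.inRange(cv2.cvtColor(I,cv2.COLOR_BGR2HSV),(3,110,60),(18,255,255))>0
qq=C[m&k]; print("top",len(qq),np.median(qq,0)-e, cv2.minAreaRect(qq[:,:2].astype(np.float32)*1000))
J=cv2.resize(I,(800,600)); cv2.imwrite("pics/w3c.png",J)
E
```

```text
flange [0.461  0.1202 0.165 ] dome [0.4593 0.1206 0.201 ]
24.0917 [ 0.4365 -0.2971  0.0296] [-0.13    0.3545 -0.1566]
0.049538727062274385 35.21152026951313 [-1.593   1.0471  6.6416]
25.7833 0.049732098522428755 36.38927036896348 [-0.9935  0.9062 -1.1286] [ 0.4359 -0.2968  0.1285]
top 12294 [ 0.0047 -0.0006  0.0319] ((435.7133483886719, -292.77801513671875), (31.401479721069336, 59.75284194946289), 1.2346689701080322)
```

View pics/w3c.png

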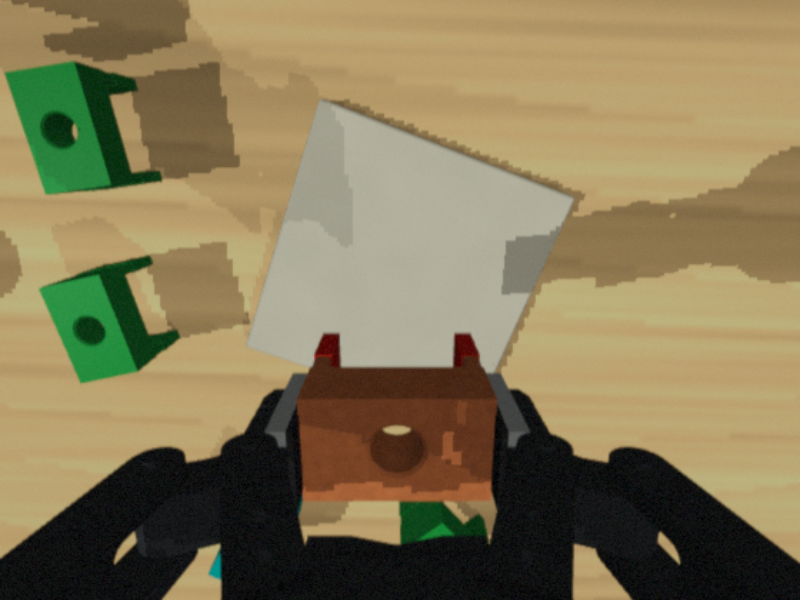

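The tag is held square, with its hole at about (398,447) in the 800x600 view. I compute the hole offset, then thread with force feedback.

```bash
cat > thread.py <<'E'
from h import *
import json
np.set_printoptions(precision=4,suppress=True)
c=json.load(open("pics/w3.json"))
hole=atz(c,278.2,313.0,.1609); e=np.array([.4359,-.2968])
y0=np.radians(-88.26); y1=np.radians(-101.7)
off=hole[:2]-e; a=y1-y0
o=np.array([[np.cos(a),-np.sin(a)],[np.sin(a),np.cos(a)]])@off
print("hole",hole,"off",off)
peg=np.array([.460,.1203]); T=peg-o
E
python3 - <<'E'
from thread import *
if np.linalg.norm(off)>.005: raise SystemExit("offset large")
q=down(y1)
move_linear([.4359,-.2968,.26],.25)
goto([*T,.26],q); move_linear([*T,.205],.15); pause(.3)
f0=np.mean([get_ft_force() for _ in range(5)],0); print(get_clock(),get_ee_pos(),get_gripper_width())
z=.200; p=T.copy(); H=[]
while z>.149:
    move_linear([*p,z],.03)
    f=np.array(get_ft_force())-f0; H.append([z*1e3,*f])
    if f[2]>(4 if z>.157 else 7) or np.linalg.norm(f[:2])>6: break
    if np.linalg.norm(f[:2])>2.5: p+=f[:2]/np.linalg.norm(f[:2])*.0006
    z-=.002 if z>.160 else .0007
print(np.round(H,1)); print(p-T,get_clock(),get_ee_pos(),get_gripper_width(),get_moment())
E
```

```text
hole [ 0.4367 -0.2978  0.1609] off [ 0.0008 -0.001 ]
28.875 [0.4598 0.1215 0.2057] 0.04971665693238548
[[200.   -0.3   2.1  -0.8]
 [198.    0.    0.4  -1.4]
 [196.    0.5  -0.    0.1]
 [194.    0.1   1.5   1. ]
 [192.   -0.7   0.2  -0.4]
 [190.    0.1   1.2  -0.1]
 [188.    0.4   0.4  -1. ]
 [186.   -0.3  -0.3  -0.4]
 [184.   -0.6   1.7  -0.8]
 [182.    0.3   1.9   0.5]
 [180.   -0.1   0.4  -0.5]
 [178.   -0.2   0.3  -0.7]
 [176.   -0.7   1.   -0.7]
 [174.   -0.6   1.3  -0.5]
 [172.   -0.7   0.9   0. ]
 [170.   -0.2   1.2  -0.2]
 [168.   -0.6   0.2  -0.3]
 [166.   -0.6   0.9  -0.5]
 [164.    0.8   1.2   0.2]
 [162.   -0.2   1.6  -0.1]
 [160.   -1.    0.7  -0.5]
 [159.3  -0.1   1.3  -1. ]
 [158.6   0.7   1.9  -0.6]
 [157.9  -0.8   1.   -0.8]
 [157.2   0.5   0.5  -0.3]
 [156.5   0.2   1.1   0.3]
 [155.8   0.4   1.6  -1. ]
 [155.1   0.1   0.9  -1.2]
 [154.4  -0.2   1.8  -1.4]
 [153.7   0.3   0.3  -0.8]
 [153.   -0.3   1.1  -0.6]
 [152.3   0.6   1.   -0.4]
 [151.6   0.1   0.7   2. ]
 [150.9  -0.5  -0.1   4.1]
 [150.2  -2.4  -0.2   7.2]]
[0. 0.] 37.6917 [0.4595 0.1215 0.1503] 0.049418917792978405 [-0.1826  0.2903 -0.0216]
```

```bash
python3 - <<'E'
from h import *
I,_=get_image("wrist"); J,_=get_image("side")
cv2.imwrite("pics/c4.png",cv2.hconcat([cv2.resize(I[240:400,180:380],(400,320)),cv2.resize(J[170:290,200:350],(400,320))]))
E
```

```text
(no output)
```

View pics/c4.png

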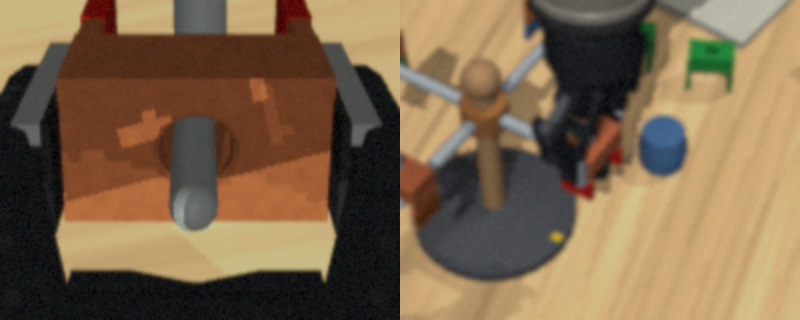

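The peg stands up through the hole, at (195,170) in the left crop, and the legs straddle the branch. I release.

```bash
python3 - <<'E'
from h import *
np.set_printoptions(precision=4,suppress=True)
e=np.array(get_ee_pos()); e[2]+=.0008; move_linear(e,.03)
set_gripper(.066,20); pause(.3)
print(get_gripper_width(),get_ft_force())
e[2]=.27; move_linear(e,.08)
goto([.4524,.1219,.33],get_tcp_rot())
ci=camera_info("wrist"); I,D=get_image("wrist"); C=cloud(ci,D)
m=(D>0)&(np.hypot(C[...,0]-.46,C[...,1]-.12)<.045)&(C[...,2]>.17)&(C[...,2]<.195)
q=C[m]; print("tag top z",np.median(q[:,2]),cv2.minAreaRect(q[:,:2].astype(np.float32)*1000))
J,_=get_image("side"); print(get_clock())
cv2.imwrite("pics/c5.png",cv2.hconcat([cv2.resize(I[0:230,140:420],(400,329)),cv2.resize(J[170:290,200:346],(400,329))]))
E
```

```text
0.06617777679986682 [ 0.1817  0.4761 -1.225 ]
tag top z 0.18428799475575056 ((459.5494384765625, 120.20590209960938), (50.00331115722656, 30.13619613647461), 78.04124450683594)
40.7333
```

View pics/c5.png

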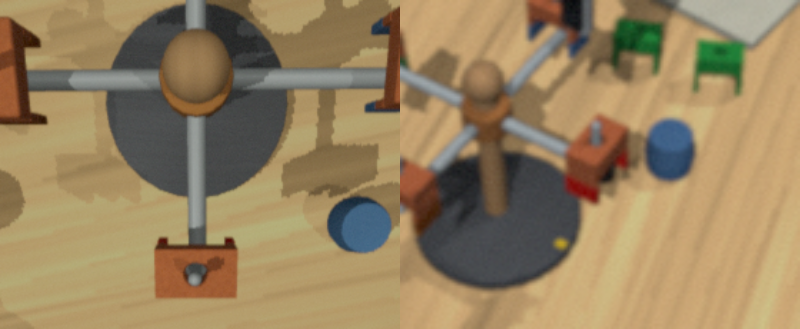

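The tag sits home, with its top at 184 mm against 185 mm nominal and the peg through the hole. The branch is still at the stop over the mark, and the pot has not moved.

```bash
python3 -c "
from cell import *
print(finish_job())"
```

```text
the job is handed in; nothing more can be done
None
```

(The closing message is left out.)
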